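# Press a hinge bush home with one turn of the hand press

### The job

Lay the brass bush in the open V cradle of the little hand press, between the ram and the bored block, and let go of it. Then take the upright handle on the flywheel and turn it steadily anticlockwise (seen from above) through exactly one full turn, so that the ram pushes the bush into the block and comes back, leave the handle where it began and let go. The press is not bolted down: do not shove it about on the counter, and leave the other things alone.

Things in the scene. Friction and masses are not known exactly. Their poses are not given: they have to be found in the camera images.
- press: Hand press, 2.7 kg, standing loose on the counter; it slides if pushed sideways with over about 13 N. Origin under it, z up. Base plate 150 mm (its x, from -75 to 75) by 335 mm (its y, from -155 to 180), 12 mm thick. At its +y end a white housing, 62 mm tall, y 35 to 170, carries the flywheel; then along -y come the ram, the open V cradle and the bored block.
- wheel (a joint): Flywheel angle, rad: 0 at the start, grows anticlockwise seen from above, one full turn 6.283. It stays where it is left (friction 0.14 N m). A light ram spring (up to 0.1 N m) resists in the first half turn and helps in the second. A crank drives the ram: 50 mm forward at half a turn, back at a full turn; turning on would start it out again.
- axis (a point): Point on the flywheel's upright axis, 80 mm above the counter, axes as the press. Dark spoked disc, 150 mm diameter, top at 80 mm. On it stands a round freely revolving black handle, 22 mm thick, from 84 to 130 mm height, clamped in a radial slot 42 to 66 mm from the axis (varies, not measured: see or feel it); at wheel 0 it lies from the axis towards the press's -x.
- ram_rest (a point): Centre of the ram's face when at rest, 42 mm above the counter, axes as the press. The ram is a steel rod, 18 mm diameter, and moves along the press's -y. This point is fixed to the press and does not move with the ram.
- bush: Brass bush, a lying round bar, 24 mm diameter, 40 mm long, about 0.1 kg, dark round ends. Origin at its centre, its length is its y axis (either end may go first). At the start it lies on the V rest, its centre line 36 mm above the counter.
- rest: Fixed V rest on which the bush lies at the start, base 60 x 50 mm, 8 mm thick. The V plates run along its y axis, 44 mm long, and are narrower than the bush, so fingers pass down both sides. Origin under its centre. It may be on either side of the press.
- cradle (a point): Where the bush's centre belongs in the V cradle, 42 mm above the counter, axes as the press: bush lengthwise along y. The cradle is 56 mm long between ram and block, so the bush has 8 mm to spare at either end. The V plates are narrower than the bush: fingers can straddle them, free down to the base plate (12 mm).
- bore (a point): Centre of the bore's mouth in the aluminium block, axes as the press. Block 56 mm wide, 55 mm long (away from here along -y), top 72 mm above the counter; bore 26 mm diameter along y. Pushed home by the ram, the bush's centre is about 14 mm beyond this point and its end stands 6 mm out.
- screwdriver: screwdriver lying on the counter, about 200 mm; a bystander, origin at its underside or middle
- wrench: open-ended wrench lying on the counter behind the press; a bystander, origin at its underside or middle
- detergent: white detergent bottle, 84 mm across, 200 mm tall; a bystander, origin at its underside or middle
- cup: white plastic measuring cup, 76 mm across, 70 mm tall; a bystander, origin at its underside or middle
- carton: cardboard carton 70 x 120 x 100 mm; a bystander, origin at its underside or middle
- coil: black rubber ring lying flat, 64 mm across, 22 mm tall; a bystander, origin at its underside or middle
- oiler: small clear oil bottle, 44 mm across, 100 mm tall; a bystander, origin at its underside or middle
Not all that is in view belongs to the job. What is shaped like the rest but blue, orange or red is not meant.

How it is judged:
By the outcome, as a careful person would: the job done as asked, in the order asked, and still so for the second after the job is handed in, with the robot touching nothing.
It also fails if it takes over 72 s, if anything falls off the work surface, if the arm or the gripper's body presses on something with over 40 N, if the wrist force passes 120 N, or if a joint passes its speed limit or range.

### The arm

A 6-joint arm with a two-finger parallel gripper is mounted at the origin on the work surface. World frame = base frame: x ahead of the robot, y to its left, z up, the work surface at z = 0. Lengths are in m, angles in rad, forces in N, time in s.
With the tool pointing down it reaches from about 0.275 to 0.75 m from the base axis. Payload 10.2 kg.
Tool frame: the origin (TCP) lies midway between the tips of the shut fingers; the grasp point (between the pads) lies 19 mm behind it (env.grip_point_offset is the distance from the TCP to the grasp point, in m); z points along the fingers, y is the line along which they close (so a half turn about z gives the same grasp; the last joint's range is limited). The gripper opens to 85 mm and grips with 20 to 120 N. Pads are 22 mm wide; open, the fingers measure 114 mm over their backs; the gripper's body (76 mm by 85 mm) begins 54 mm behind the grasp point. The pads swing forward as they close: fully open they stand 13 mm farther back than shut.
Start: joints at [-1.396, 0.313, 1.498, -0, 1.331, -0.223], TCP at [0.203, -0.484, 0.231] pointing down, gripper open.
Joint ranges: [-2.94, 2.94], [-0.97, 2.17], [0.19, 2.56], [-1.23, 4.37], [0.02, 3.11], [-2.88, 2.88]. Speed limits (rad/s): [2.39, 2.39, 3.01, 3.14, 3.14, 3.14].

### API

Orientations are given as a unit quaternion [w, x, y, z].
In Python, from rig import status, vision, close_job, finder, env gives the robot as it stands.
- The arm moves only by the tool move_arm, never from a script. Its argument "motion" is one flat list of numbers, 5 for each row, row after row: the finger opening in m, from 0 to 0.0854, then the shift along the world's x, y, z in m, then the turn about the world's z in degrees. A call has 1 to 12 rows; each row is the pose to reach, as a shift and turn from the pose commanded when the call began; what a row does not reach only later rows make up. A row lasts 1/10 s, in which the tool goes at most 50 mm and 8.59 degrees, less where a joint would pass 70% of its speed; a pose out of reach is approached as far as the arm can. A call with a gripper value outside its range is refused whole. The fingers move at their own pace and stop on an object; the grip force is fixed at half the most. Time passes only in rows, so rows that repeat a pose let the fingers close. It gives the time, the measured TCP pose, the force, the opening and the grip force at its end, in the units of the state.
- status.get_obs(): the state, without advancing time (a new reading comes with each control period).
- vision.snapshot(name): name is "scene" or "top"; returns the picture (400x640x3 uint8, blue, green, red); there is no depth.
- vision.camera_model(name): a dict with "fov_y" (degrees; the focal length in pixels is half the picture's height over the tangent of half this angle, whatever the lens; pixels are square), "cx", "cy" (the principal point, pixels), "R" (3x3) and "t" (3): a world point X has camera coordinates R X + t. Camera axes: x right, y down, z forward; pixel columns grow to the right and rows downward; lengths in m; the calibration is good to about 2 mm. A picture is of the moment at which its call begins. camera_model takes no time and is no camera call.
- close_job(): hands the job in; it is judged then, once.
Trained networks look in the newest picture that a camera, given by its name, has taken for a name from the list of things; names that differ only in an ending like _2 or _b are one class to them, and where a whole thing is asked for, a point or a joint stands for the part that bears it (a point fixed in the world has none). Each returns a list of dicts, best first, with "p" (0 to 1); they miss things now and then, are a little off and sometimes report something else, mostly with a low value. They report only what shows in the picture. A call takes as long as a camera call. They do not tell look-alikes from the thing itself.
- finder.boxes_of(label, camera): "rect" ([centre column, centre row, width, height] in pixels, round what is visible of it).
- finder.trace(label, camera): "pixels" (400x640 bool, what is visible of it) and "rect" ([centre column, centre row, width, height] in pixels, round what is visible of it).
- finder.pinpoint(label, camera): "position" ([row, column] in pixels: a listed point, or the origin of a listed thing).
The state is a dict: "t": time; "q": joint angles; "qd": joint speeds; "effort": joint torques, N m; "position": TCP position; "tool_rot": TCP orientation; "force": force on the tool from outside, world axes, zero at the start; "moment": the same for the moment, N m; "opening": finger opening in m; "grasp_force": force on a finger pad.
Only numpy, scipy, OpenCV 4.12 (cv2) and the standard library are available. Lean on these libraries where they do the work, as an engineer would, in place of code of your own. Each camera call takes 0.05 s, during which the arm holds its last target. There are 200 camera calls.

## Working session

There is one attempt and no reset: what is moved stays moved. The work goes in short steps, Python scripts to look and compute and a tool call to move; the robot and the scene stay as the last step left them, time stands still between calls to the robot, and variables do not carry over. Pictures are saved under pics/ and viewed, at most 10 in all, crops included, and the job is handed in when it is done.

Besides the shell and the picture viewer there is one more tool, called after "Request:" as name(argument=value, ...) on one line, values as JSON. move_arm: Moves the arm, as the interface text tells. Its arguments: {"type":"object","properties":{"motion":{"type":"array"}},"required":["motion"]}

```bash
mkdir -p pics; cat > h.py <<'E'
import numpy as np, cv2
from rig import status, vision, close_job, finder, env
def ray(cam,row,col):
    m=vision.camera_model(cam); R=np.array(m["R"]);t=np.array(m["t"])
    f=200/np.tan(np.radians(m["fov_y"])/2)
    d=R.T@np.array([(col-m["cx"])/f,(row-m["cy"])/f,1]); return -R.T@t,d
def at(cam,row,col,z):
    c,d=ray(cam,row,col); return c+d*(z-c[2])/d[2]
def px(cam,X):
    m=vision.camera_model(cam); f=200/np.tan(np.radians(m["fov_y"])/2)
    c=np.array(m["R"])@np.array(X)+np.array(m["t"]); return m["cy"]+f*c[1]/c[2], m["cx"]+f*c[0]/c[2]
E
python3 - <<'E'
from h import *
ims=[]
for c in("scene","top"):
    im=vision.snapshot(c); cv2.imwrite(f"pics/{c}0.png",im)
    print(c,{k:np.round(v,3).tolist() for k,v in vision.camera_model(c).items() if not isinstance(v,str)})
for n,z in(("press",0),("axis",.08),("ram_rest",.042),("bush",.036),("rest",0),("cradle",.042),("bore",.042)):
    for c in("scene","top"):
        for r in finder.pinpoint(n,c)[:3]:
            print(n,c,round(r["p"],2),np.round(r["position"],1),at(c,*r["position"],z).round(4))
s=status.get_obs();print(s["t"],s["position"],s["tool_rot"],s["opening"])
E
```

```text
scene {'fov_y': 56.702, 'cx': 326.773, 'cy': 203.217, 'R': [[0.797, 0.603, -0.022], [0.339, -0.477, -0.811], [-0.499, 0.639, -0.585]], 't': [-0.427, -0.15, 1.238]}
top {'fov_y': 53.283, 'cx': 317.944, 'cy': 199.006, 'R': [[-0.011, -1.0, -0.008], [-0.986, 0.012, -0.167], [0.167, 0.006, -0.986]], 't': [-0.025, 0.566, 1.037]}
press scene 0.95 [217.5 329.8] [ 0.5474 -0.0024  0.    ]
press top 0.83 [211.3 310.6] [ 0.5388 -0.0098  0.    ]
axis scene 0.82 [173.6 345.7] [0.5309 0.0926 0.08  ]
axis top 0.69 [212.1 271.3] [0.5269 0.0913 0.08  ]
ram_rest top 0.59 [205.7 322.7] [ 0.5481 -0.044   0.042 ]
bush scene 0.81 [261.6 208.1] [ 0.4553 -0.3118  0.036 ]
bush top 0.74 [136.8 299.4] [0.7466 0.0193 0.036 ]
bush top 0.58 [236.4 425.1] [ 0.4619 -0.3195  0.036 ]
rest scene 0.9 [319.2 201.7] [ 0.5364 -0.4004  0.    ]
rest scene 0.88 [276.5 210.3] [ 0.4605 -0.3193  0.    ]
rest scene 0.74 [291.5 256.4] [ 0.5722 -0.2897  0.    ]
rest top 0.74 [241.1 418.4] [ 0.4516 -0.3095  0.    ]
rest top 0.74 [208.  449.8] [ 0.5436 -0.4028  0.    ]
rest top 0.66 [280.8 429.4] [ 0.3429 -0.3339  0.    ]
cradle scene 0.97 [220.5 316.5] [ 0.5611 -0.0729  0.042 ]
cradle top 0.96 [207.6 328.7] [ 0.5426 -0.0603  0.042 ]
bore scene 0.68 [218.1 316.4] [ 0.5552 -0.0657  0.042 ]
bore scene 0.62 [222.4 310.6] [ 0.5542 -0.0867  0.042 ]
bore top 0.67 [207.6 340.2] [ 0.5423 -0.0916  0.042 ]
0.8 [ 0.20334125 -0.48402569  0.23127767] [-1.71749271e-05  9.80292330e-01  1.97552392e-01 -3.53828268e-06] 0.08495260531353667
```

View pics/scene0.png

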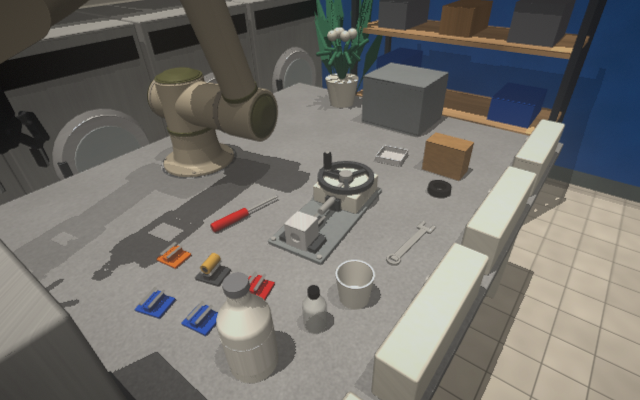

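View pics/top0.png

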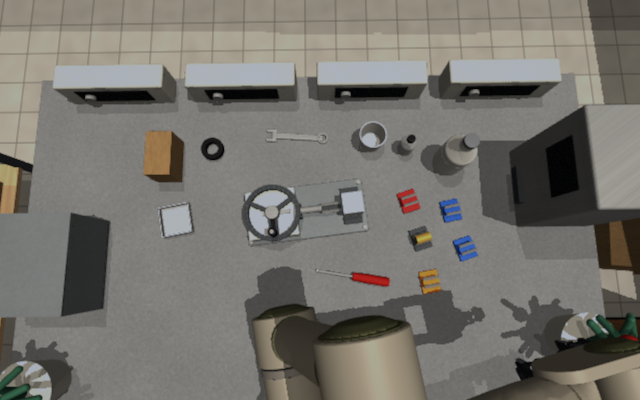

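The scene shows the press in the middle (330,215). Five V rests lie on one side. In the top picture they are orange (430,280), blue (451,210) and (465,248), red (408,200), and a dark grey one at (421,239) carrying the brass bush. The grey one fits, because it is the only one not coloured and it holds the bush. I'll enlarge to confirm.

```bash
python3 - <<'E'
from h import *
t=cv2.imread("pics/top0.png");s=cv2.imread("pics/scene0.png")
a=cv2.resize(t[170:254,235:375],None,fx=5,fy=5,interpolation=cv2.INTER_CUBIC)
cv2.imwrite("pics/c1.png",a)
b=cv2.resize(t[215:265,395:455],None,fx=6.5,fy=6.5,interpolation=cv2.INTER_CUBIC)
c=cv2.resize(s[240:290,180:240],None,fx=6.5,fy=6.5,interpolation=cv2.INTER_CUBIC)
cv2.imwrite("pics/c2.png",np.hstack([b,c]))
a=cv2.resize(s[145:260,265:390],None,fx=5,fy=5,interpolation=cv2.INTER_CUBIC)
cv2.imwrite("pics/c3.png",a)
E
```

```text
(no output)
```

View pics/c1.png

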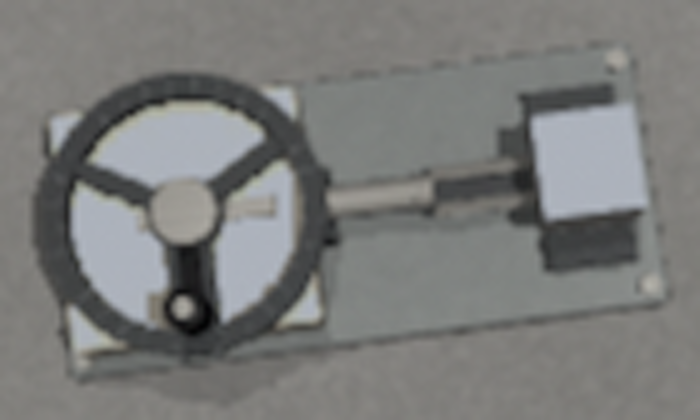

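View pics/c2.png

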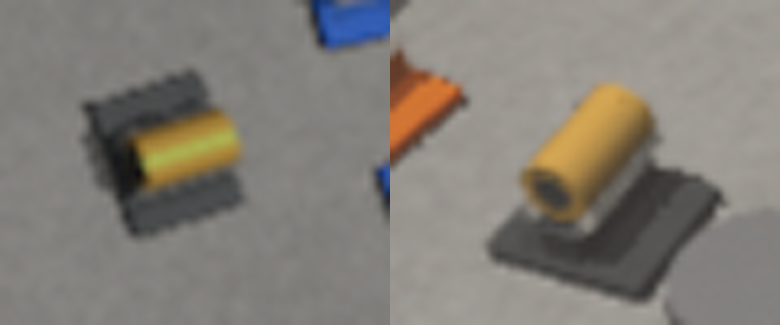

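View pics/c3.png

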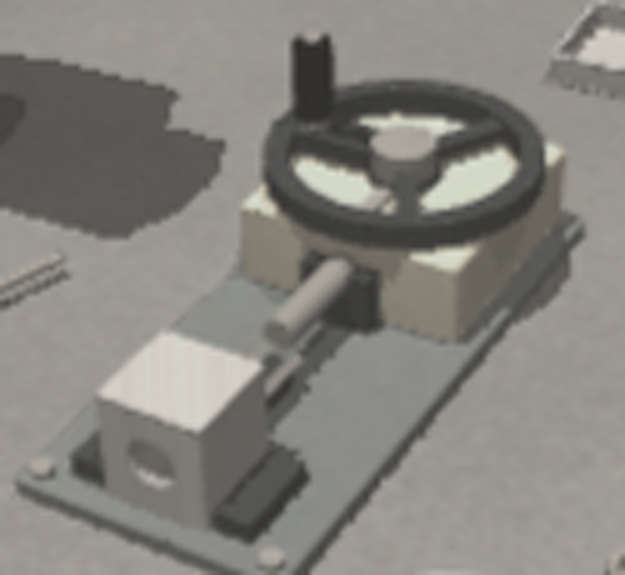

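The grey V rest with the brass bush is confirmed: it sits at crop left (188,148), which is about (424,238) in the top picture. Next I fit the press pose to the corners I measured.

```bash
cat > fit.py <<'E'
from h import *
from scipy.optimize import least_squares
def c1(x,y): return 170+(y+.5)/5-.5,235+(x+.5)/5-.5
def c3(x,y): return 145+(y+.5)/5-.5,265+(x+.5)/5-.5
# p: X,Y,yaw,yaxis,yblock,rh,yram
B=.028
def pts(p):
    return {"b1":(.075,-.155,.012),"b2":(-.075,-.155,.012),"b3":(-.075,.18,.012),"b4":(.075,.18,.012),"ax":(0,p[3],.08),
    "k1":(B,p[4],.072),"k2":(B,p[4]-.055,.072),"k3":(-B,p[4]-.055,.072),"k4":(-B,p[4],.072),"hd":(-p[5],p[3],.130),"ram":(0,p[6],.042)}
obs={"top":{"b1":c1(633,45),"b2":c1(665,302),"b3":c1(80,380),"ax":c1(181,212),"k1":c1(528,113),"k2":c1(633,103),"k3":c1(645,208),"k4":c1(538,222),"hd":c1(184,306)},
"scene":{"b2":c3(18,483),"b4":c3(582,222),"k1":c3(268,365),"k4":c3(168,333),"k3":c3(98,395),"k2":c3(203,433),"hd":c3(312,38),"ax":c3(405,155),"ram":c3(278,330)}}
def w(p,X):
    c,s=np.cos(p[2]),np.sin(p[2]); return np.array([p[0]+c*X[0]-s*X[1],p[1]+s*X[0]+c*X[1],X[2]])
def res(p,cams):
    P=pts(p); return np.concatenate([np.subtract(px(c,w(p,P[k])),o) for c in cams for k,o in obs[c].items()]+[[(p[6]+.03)*10]])
if __name__=="__main__":
  for cams in(["top"],["scene"],["top","scene"]):
    r=least_squares(lambda p:res(p,cams),[.54,-.01,-.1,.1,-.08,.054,-.03],loss="soft_l1"); p=r.x
    print(cams,p.round(4),"deg",np.degrees(p[2]).round(2)); print(r.fun[:-1].reshape(-1,2).round(1).tolist())
  np.save("p.npy",p); P=pts(p)
  for k in("ax","hd","ram","k1","k4"): print(k,w(p,P[k]).round(4))
  def c2(x,y): return 215+(y+.5)/6.5-.5,395+(x+.5)/6.5-.5
  q=[at("top",*c2(x,y),.036) for x,y in((135,135),(225,108),(242,160),(148,190))]
  print("bush top",np.round(q,4)[:,:2].tolist(),np.mean(q,0).round(4)); 
  def c2s(x,y): return 240+(y+.5)/6.5-.5,180+(x-390+.5)/6.5-.5
  a,b=at("scene",*c2s(552,191),.036),at("scene",*c2s(623,104),.036)
  print("bush scene",a.round(4),b.round(4),(a+b)/2,np.linalg.norm(a-b),np.degrees(np.arctan2(*(b-a)[:2])))
  R=[at("top",*c2(x,y),.008) for x,y in((88,103),(195,70),(243,200),(135,236))]
  R2=[at("scene",*c2s(x,y),.008) for x,y in((490,248),(643,298),(722,190))]
  print("rest",np.round(R,4)[:,:2].tolist(),np.mean(R,0).round(4),np.round(R2,4)[:,:2].tolist(),((R2[0]+R2[2])/2).round(4))
E
python3 fit.py
```

```text
['top'] [ 0.5392 -0.009   0.1168  0.1014 -0.0855  0.0546 -0.03  ] deg 6.69
[[-1.0, -0.0], [0.1, 1.4], [-0.0, -1.8], [-0.1, 0.4], [0.9, -0.1], [0.3, -0.6], [-0.1, 0.0], [-0.2, 0.8], [0.0, -0.4]]
['scene'] [ 0.5441 -0.0104  0.1257  0.1011 -0.0852  0.0551 -0.0278] deg 7.2
[[-0.2, -1.5], [-0.7, 0.7], [0.1, 0.1], [-0.5, -0.3], [0.1, 0.1], [0.2, 0.2], [0.5, -0.1], [-1.5, -0.3], [0.7, 0.8]]Traceback (most recent call last):
  File "fit.py", line 18, in <module>
    r=least_squares(lambda p:res(p,cams),[.54,-.01,-.1,.1,-.08,.054,-.03],loss="soft_l1"); p=r.x
    return func(*args, **kwargs)
    result = trf(vector_fun.fun, vector_fun.jac, x0, f0, J0, lb, ub, ftol, xtol,
                 gtol, max_nfev, x_scale, loss_function, tr_solver,
                 tr_options.copy(), verbose, callback=callback_wrapped)
    return trf_no_bounds(
        fun, jac, x0, f0, J0, ftol, xtol, gtol, max_nfev, x_scale,
        loss_function, tr_solver, tr_options, verbose, callback=callback)
    J = jac(x)
    self._update_jac()
    ~~~~~~~~~~~~~~~~^^
    self.J = self.jac_wrapped(xp_copy(self.x), f0=self.f)
    
[... 782 characters left out ...]
f.fun(x))
                         ~~~~~~~~^^^
    return self.f(x, *self.args, **self.kwargs)
           ~~~~~~^^^^^^^^^^^^^^^^^^^^^^^^^^^^^^
  File "fit.py", line 18, in <lambda>
    r=least_squares(lambda p:res(p,cams),[.54,-.01,-.1,.1,-.08,.054,-.03],loss="soft_l1"); p=r.x
                             ~~~^^^^^^^^
  File "fit.py", line 15, in res
    P=pts(p); return np.concatenate([np.subtract(px(c,w(p,P[k])),o) for c in cams for k,o in obs[c].items()]+[[(p[6]+.03)*10]])
                                                 ~~^^^^^^^^^^^^^
  File "h.py", line 10, in px
    m=vision.camera_model(cam); f=200/np.tan(np.radians(m["fov_y"])/2)
ValueError: time passes only in moves, steps and waits
```

```bash
python3 - <<'E'
from rig import vision
import pickle; pickle.dump({c:dict(vision.camera_model(c)) for c in("scene","top")},open("cam.pkl","wb"))
E
sed -i 's/vision.camera_model(cam)/CM[cam]/; s/^def ray/import pickle; CM=pickle.load(open("cam.pkl","rb"))\ndef ray/' h.py; python3 fit.py
```

```text
['top'] [ 0.5392 -0.009   0.1168  0.1014 -0.0855  0.0546 -0.03  ] deg 6.69
[[-1.0, -0.0], [0.1, 1.4], [-0.0, -1.8], [-0.1, 0.4], [0.9, -0.1], [0.3, -0.6], [-0.1, 0.0], [-0.2, 0.8], [0.0, -0.4]]
['scene'] [ 0.5441 -0.0104  0.1257  0.1011 -0.0852  0.0551 -0.0278] deg 7.2
[[-0.2, -1.5], [-0.7, 0.7], [0.1, 0.1], [-0.5, -0.3], [0.1, 0.1], [0.2, 0.2], [0.5, -0.1], [-1.5, -0.3], [0.7, 0.8]]
['top', 'scene'] [ 0.5414 -0.0094  0.122   0.1022 -0.0849  0.0553 -0.0277] deg 6.99
[[-2.0, -0.1], [-1.0, 1.7], [-0.5, -1.4], [-0.7, 0.2], [-0.1, -0.2], [-0.8, -0.8], [-1.2, -0.0], [-1.2, 0.8], [-0.3, -0.3], [-1.0, -2.2], [-1.1, 0.2], [-0.6, -0.6], [-1.2, -1.0], [-0.7, -0.6], [-0.6, -0.7], [-0.1, -0.4], [-2.1, -0.6], [0.1, 0.1]]
ax [0.529 0.092 0.08 ]
hd [0.4741 0.0853 0.13  ]
ram [ 0.5448 -0.0369  0.042 ]
k1 [ 0.5795 -0.0903  0.072 ]
k4 [ 0.524  -0.0971  0.072 ]
bush top [[0.465, -0.2933], [0.4758, -0.3313], [0.4541, -0.3371], [0.4422, -0.2975]] [ 0.4593 -0.3148  0.036 ]
bush scene [ 0.4668 -0.3301  0.036 ] [ 0.4534 -0.2906  0.036 ] [ 0.46007484 -0.31038492  0.036     ] 0.04170285500503119 -18.673244116364003
rest [[0.481, -0.2806], [0.4946, -0.327], [0.439, -0.3443], [0.4243, -0.2977]] [ 0.4597 -0.3124  0.008 ] [[0.444, -0.3448], [0.502, -0.3291], [0.4859, -0.2822]] [ 0.4649 -0.3135  0.008 ]
```

Request:
move_arm(motion=[0.055,0.026,0.017,0,8.4,0.055,0.052,0.034,0,16.8,0.055,0.078,0.051,0,25.2,0.055,0.104,0.068,-0.01,33.6,0.055,0.13,0.085,-0.02,42,0.055,0.156,0.102,-0.03,50.3,0.055,0.182,0.119,-0.045,58.7,0.055,0.208,0.136,-0.06,67.1,0.055,0.234,0.153,-0.08,75.5,0.055,0.257,0.171,-0.1,83.9,0.055,0.257,0.171,-0.12,83.9,0.055,0.257,0.171,-0.12,83.9])

```text
t: 2.0
position: [0.4598, -0.3116, 0.1089]
tool_rot: [-0.002, 0.597, 0.803, 0.0]
force: [0.4, 0.8, 0.7]
opening: 0.0552
grasp_force: 0.0
```

```bash
python3 - <<'E'
from h import *
s=status.get_obs();print(s["t"],s["position"],s["tool_rot"],s["q"],s["opening"],s["force"])
t=vision.snapshot("top");c=vision.snapshot("scene")
b=cv2.resize(t[205:275,385:465],None,fx=5,fy=5,interpolation=cv2.INTER_CUBIC)
c=cv2.resize(c[220:290,170:250],None,fx=5,fy=5,interpolation=cv2.INTER_CUBIC)
cv2.imwrite("pics/d.png",np.hstack([b,c]))
E
```

```text
2.0 [ 0.45984784 -0.31157383  0.10893643] [-2.42482763e-03  5.96544790e-01  8.02576038e-01  3.69277281e-04] [-8.06404106e-01  5.04026972e-01  1.55647569e+00 -8.91726478e-05
  1.08599493e+00 -1.09877610e+00] 0.05519089298054715 [0.4485205  0.79944527 0.70261085]
```

View pics/d.png

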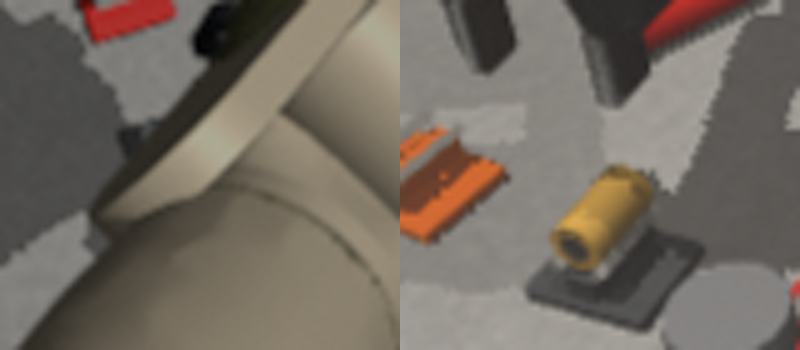

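The scene crop shows the finger tips at crop (487,72) and (613,105) above the bush. The arm hides the top camera's view. I compare the tips with their projected positions to get the scene camera's bias.

```bash
python3 - <<'E'
from h import *
a=np.radians(16.7);u=np.array([np.cos(a),np.sin(a),0])
for z in(.109,.113):
  T=np.array([.4598,-.3116,z])
  m=(220+88.5/5-.5,170+150/5-.4)
  print(px("scene",T),m,at("scene",*m,z),px("scene",T+u*.0345),px("scene",T-u*.0345))
E
```

```text
(np.float64(236.3724441577707), np.float64(202.01800235542845)) (237.2, 199.6) [ 0.45790178 -0.31606643  0.109     ] (np.float64(240.09389528292445), np.float64(216.59463999856922)) (np.float64(232.7511474981908), np.float64(187.83366204575105))
(np.float64(234.85913981284511), np.float64(201.58144353742068)) (237.2, 199.6) [ 0.46245195 -0.31844783  0.113     ] (np.float64(238.57148731362355), np.float64(216.19859721964258)) (np.float64(231.24701236690163), np.float64(187.35890052762522))
```

The tip offset is explained by seeing the finger faces nearer the camera, so both cameras agree on about (0.460,-0.313) for the bush. I descend and grip.

Request:
move_arm(motion=[0.055,0,0,-0.03,0,0.055,0,0,-0.06,0,0.055,0,0,-0.08,0,0.055,0,0,-0.093,0,0.055,0,0,-0.093,0,0.055,0,0,-0.093,0])

```text
t: 2.7
position: [0.4608, -0.3138, 0.0196]
tool_rot: [0.001, 0.597, 0.802, -0.0]
force: [0.7, -0.7, 0.3]
opening: 0.0548
grasp_force: 0.0
```

Request:
move_arm(motion=[0.03,0,0,0,0,0.03,0,0,0,0,0.018,0,0,0,0,0.018,0,0,0,0,0.018,0,0,0,0,0.018,0,0,0,0,0.018,0,0,0,0])

```text
t: 3.4
position: [0.4608, -0.3134, 0.0196]
tool_rot: [0.001, 0.597, 0.802, -0.0]
force: [-1.2, 1.4, 6.6]
opening: 0.0244
grasp_force: 58.4
```

Request:
move_arm(motion=[0.018,0,0,0.03,0,0.018,0,0,0.07,0,0.018,0,0,0.1,0,0.018,0.015,0.04,0.1,-2,0.018,0.03,0.085,0.1,-4,0.018,0.045,0.13,0.1,-6,0.018,0.06,0.17,0.1,-8,0.018,0.075,0.21,0.1,-9.7,0.018,0.087,0.235,0.09,-9.7,0.018,0.087,0.247,0.075,-9.7,0.018,0.087,0.247,0.067,-9.7,0.018,0.087,0.247,0.067,-9.7])

```text
t: 4.6
position: [0.5467, -0.0663, 0.0845]
tool_rot: [-0.001, 0.663, 0.749, -0.001]
force: [0.9, -0.9, -0.8]
opening: 0.0219
grasp_force: 59.2
```

```bash
python3 - <<'E'
from h import *
s=status.get_obs();print(s["t"],s["position"],s["tool_rot"],s["q"],s["opening"],s["force"])
t=vision.snapshot("top");c=vision.snapshot("scene")
cv2.imwrite("pics/t1.png",t);cv2.imwrite("pics/s1.png",c)
b=cv2.resize(t[160:255,295:375],None,fx=5,fy=5,interpolation=cv2.INTER_CUBIC)
c=cv2.resize(c[165:260,265:345],None,fx=5,fy=5,interpolation=cv2.INTER_CUBIC)
cv2.imwrite("pics/e.png",np.hstack([b,c]))
E
```

```text
4.6 [ 0.5467468  -0.06625059  0.08447795] [-8.71930230e-04  6.62607491e-01  7.48966155e-01 -5.01862296e-04] [-3.33229496e-01  5.26096030e-01  1.59487387e+00 -3.08424177e-04
  1.02261758e+00 -4.55274188e-01] 0.02185058931481226 [ 0.91774493 -0.8895174  -0.78744759]
```

View pics/e.png

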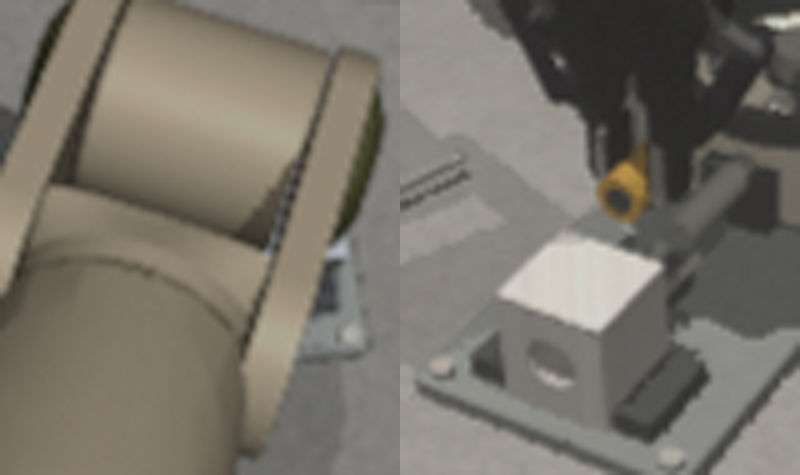

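```bash
python3 - <<'E'
from h import *
for z in(.1035,.098,.093,.088): print(z,px("scene",[.5491,-.0861,z]))
print(px("scene",[.5467,-.0663,.0845]))
im=vision.snapshot("scene");s=status.get_obs();print(s["opening"],s["grasp_force"],s["position"])
cv2.imwrite("pics/f.png",cv2.resize(im[170:225,285:345],None,fx=12,fy=10.9,interpolation=cv2.INTER_CUBIC))
E
```

```text
0.1035 (np.float64(200.47278999171678), np.float64(307.7621486747477))
0.098 (np.float64(202.4246441193929), np.float64(307.88615253977457))
0.093 (np.float64(204.1862899741998), np.float64(307.99807222255566))
0.088 (np.float64(205.93590549567773), np.float64(308.1092276024059))
(np.float64(202.73095041456136), np.float64(312.73988823139274))
0.021616994699687267 59.2204087972641 [ 0.5476128  -0.06706692  0.08600908]
```

View pics/f.png

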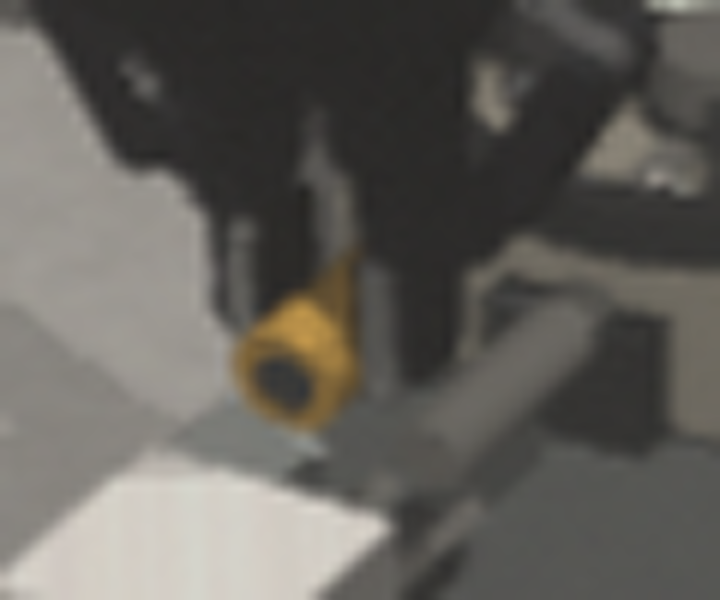

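The bush hangs a few mm low in the grip, with its near end at scene pixel (309,204). It is lined up over the cradle. I lower it in small steps and watch the force.

Request:
move_arm(motion=[0.018,0.001,0,-0.015,0,0.018,0.001,0,-0.03,0,0.018,0.001,0,-0.04,0,0.018,0.001,0,-0.047,0,0.018,0.001,0,-0.047,0,0.018,0.001,0,-0.047,0])

```text
t: 5.35
position: [0.5487, -0.0663, 0.0388]
tool_rot: [0.0, 0.663, 0.749, 0.0]
force: [-0.1, 0.4, -1.2]
opening: 0.0218
grasp_force: 59.2
```

Request:
move_arm(motion=[0.018,0,0,-0.001,0,0.018,0,0,-0.002,0,0.018,0,0,-0.003,0,0.018,0,0,-0.003,0])

```text
t: 5.75
position: [0.5484, -0.066, 0.0353]
tool_rot: [0.0, 0.663, 0.749, -0.0]
force: [-0.3, 0.2, -1.1]
opening: 0.0222
grasp_force: 59.5
```

Request:
move_arm(motion=[0.018,0,0,-0.001,0,0.018,0,0,-0.002,0,0.018,0,0,-0.003,0,0.018,0,0,-0.003,0])

```text
t: 6.15
position: [0.5488, -0.0661, 0.0346]
tool_rot: [0.001, 0.663, 0.749, 0.0]
force: [-8.5, 1.7, 22.1]
opening: 0.0216
grasp_force: 69.5
```

```bash
python3 - <<'E'
from h import *
im=vision.snapshot("scene");s=status.get_obs();print(s["opening"],s["force"],s["moment"],s["position"])
cv2.imwrite("pics/g.png",cv2.resize(im[180:250,280:350],None,fx=8.5,fy=8.5,interpolation=cv2.INTER_CUBIC))
E
```

```text
0.021591831522262177 [-7.66254641  1.41120232 21.7709836 ] [ 0.30401248  1.64418725 -0.03255232] [ 0.54872546 -0.06608814  0.03460574]
```

View pics/g.png

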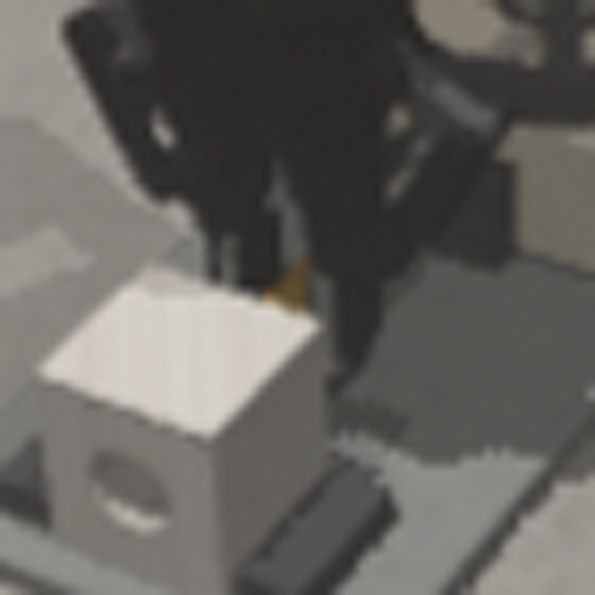

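The contact pushes the tool towards -x (-8.5, 1.7, 22 N), so the bush sits too far to +x. I ease up, shift in -x and go down again.

Request:
move_arm(motion=[0.018,-0.0005,0,0.002,0,0.018,-0.002,0,0.002,0,0.018,-0.002,0,0.001,0,0.018,-0.002,0,0,0,0.018,-0.002,0,0,0])

```text
t: 6.7
position: [0.5478, -0.0662, 0.0342]
tool_rot: [0.002, 0.663, 0.749, 0.001]
force: [-1.7, 1.6, 17.0]
opening: 0.0219
grasp_force: 67.3
```

Request:
move_arm(motion=[0.018,0,0,0.0015,0,0.018,0,0,0.0015,0,0.03,0,0,0.0015,0,0.04,0,0,0.0015,0,0.05,0,0,0.0015,0,0.05,0,0,0.0015,0])

```text
t: 7.3
position: [0.546, -0.0659, 0.0334]
tool_rot: [-0.001, 0.663, 0.749, -0.0]
force: [-0.3, -0.2, 0.1]
opening: 0.0501
grasp_force: 0.0
```

Request:
move_arm(motion=[0.05,0,0,0.03,0,0.05,0,0,0.07,0,0.05,0,0,0.12,0,0.05,-0.03,-0.03,0.15,0,0.05,-0.07,-0.06,0.15,0,0.05,-0.11,-0.1,0.15,0,0.05,-0.14,-0.14,0.15,0,0.05,-0.15,-0.18,0.15,0,0.05,-0.15,-0.18,0.15,0])

```text
t: 8.2
position: [0.3944, -0.2502, 0.1839]
tool_rot: [0.0, 0.665, 0.747, -0.001]
force: [-0.4, 0.0, -0.6]
opening: 0.0498
grasp_force: 0.0
```

```bash
python3 - <<'E'
from h import *
s=status.get_obs();print(s["t"],s["opening"],s["force"],s["position"],s["q"])
t=vision.snapshot("top");c=vision.snapshot("scene")
cv2.imwrite("pics/t2.png",t);cv2.imwrite("pics/s2.png",c)
b=cv2.resize(t[170:260,235:375],None,fx=4,fy=4,interpolation=cv2.INTER_CUBIC)
b2=cv2.resize(c[180:250,280:350],(240,240),interpolation=cv2.INTER_CUBIC)
b2=cv2.copyMakeBorder(b2,0,120,0,0,cv2.BORDER_CONSTANT)
cv2.imwrite("pics/i.png",np.hstack([b,b2]))
for n,z in(("press",0),("bush",.042),("axis",.08)):
  for k in("top","scene"):
    for r in finder.pinpoint(n,k)[:2]: print(n,k,round(r["p"],2),np.round(r["position"],1),at(k,*r["position"],z).round(4))
E
```

```text
8.2 0.04982168779899183 [-0.42543414  0.01825526 -0.56217691] [ 0.39443782 -0.25022435  0.18385691] [-8.16372947e-01  2.31233549e-01  1.73571014e+00 -1.09220044e-03
  1.17380616e+00 -9.32111107e-01]
press top 0.79 [213.5 309.6] [ 0.5326 -0.007   0.    ]
press scene 0.72 [219.  328.4] [ 0.5482 -0.0096  0.    ]
bush top 0.55 [204.5 333.1] [ 0.551  -0.0724  0.042 ]
bush top 0.18 [241.5 419.7] [ 0.448  -0.3027  0.042 ]
bush scene 0.64 [213.7 312. ] [ 0.5355 -0.0583  0.042 ]
axis top 0.94 [216.1 273.7] [0.5162 0.085  0.08  ]
axis scene 0.88 [172.5 345.9] [0.5282 0.0975 0.08  ]
```

View pics/i.png

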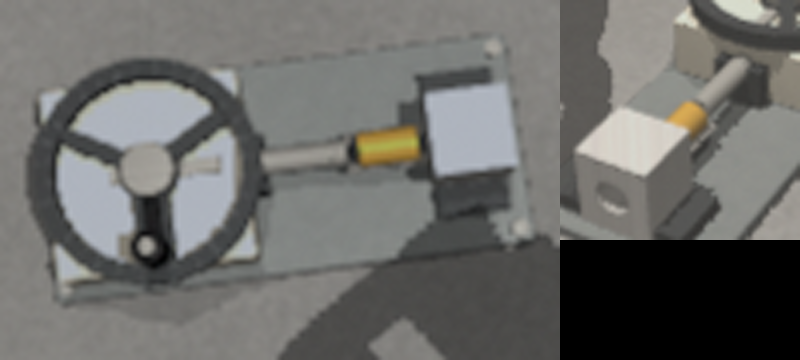

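The bush lies in the cradle between ram and block, at about (388,147) in the crop and in line with the bore. I've used all ten picture views, so from here I check with numbers. I compare the press before and after, and work out the turning circle.

```bash
python3 - <<'E'
from h import *
a=cv2.imread("pics/top0.png");b=cv2.imread("pics/t2.png")
for nm,(r0,r1,c0,c1) in {"block":(186,216,338,366),"hub":(200,223,262,284),"handle":(222,241,264,284)}.items():
    S=cv2.matchTemplate(cv2.resize(b[r0-4:r1+4,c0-4:c1+4],None,fx=8,fy=8,interpolation=3),cv2.resize(a[r0:r1,c0:c1],None,fx=8,fy=8,interpolation=3),cv2.TM_CCOEFF_NORMED)
    _,v,_,l=cv2.minMaxLoc(S); print(nm,v,(l[0]-32)/8,(l[1]-32)/8)
A=np.array([.5274,.0917]);R=.055;y=7
p=lambda th:A-R*np.array([np.cos(np.radians(y+th)),np.sin(np.radians(y+th))])
for s in range(0,360,60):
    print(s,[x for k in range(1,13) for x in (.026,*np.round(p(s+5*k)-p(s),4).tolist(),0,5*k)])
E
```

```text
block 0.9817372560501099 0.0 0.0
hub 0.9998707175254822 0.0 0.0
handle 0.9995759725570679 0.0 0.0
0 [0.026, 0.0008, -0.0047, 0, 5, 0.026, 0.002, -0.0094, 0, 10, 0.026, 0.0036, -0.0139, 0, 15, 0.026, 0.0056, -0.0183, 0, 20, 0.026, 0.0079, -0.0224, 0, 25, 0.026, 0.0107, -0.0264, 0, 30, 0.026, 0.0137, -0.0301, 0, 35, 0.026, 0.0171, -0.0335, 0, 40, 0.026, 0.0207, -0.0366, 0, 45, 0.026, 0.0246, -0.0394, 0, 50, 0.026, 0.0288, -0.0419, 0, 55, 0.026, 0.0331, -0.0439, 0, 60]
60 [0.026, 0.0045, -0.0017, 0, 5, 0.026, 0.0091, -0.003, 0, 10, 0.026, 0.0138, -0.0038, 0, 15, 0.026, 0.0186, -0.0043, 0, 20, 0.026, 0.0234, -0.0043, 0, 25, 0.026, 0.0282, -0.004, 0, 30, 0.026, 0.0329, -0.0032, 0, 35, 0.026, 0.0376, -0.002, 0, 40, 0.026, 0.0421, -0.0004, 0, 45, 0.026, 0.0465, 0.0016, 0, 50, 0.026, 0.0506, 0.004, 0, 55, 0.026, 0.0546, 0.0067, 0, 60]
120 [0.026, 0.0037, 0.0031, 0, 5, 0.026, 0.0071, 0.0064, 0, 10, 0.026, 0.0102, 0.0101, 0, 15, 0.026, 0.013, 0.014, 0, 20, 0.026, 0.0155, 0.0181, 0, 25, 0.026, 0.0175, 0.0224, 0, 30, 0.026, 0.0192, 0.0269, 0, 35, 0.026, 0.0205, 0.0316, 0, 40, 0.026, 0.0214, 0.03
[... 534 characters left out ...]
, 10, 0.026, -0.0138, 0.0038, 0, 15, 0.026, -0.0186, 0.0043, 0, 20, 0.026, -0.0234, 0.0043, 0, 25, 0.026, -0.0282, 0.004, 0, 30, 0.026, -0.0329, 0.0032, 0, 35, 0.026, -0.0376, 0.002, 0, 40, 0.026, -0.0421, 0.0004, 0, 45, 0.026, -0.0465, -0.0016, 0, 50, 0.026, -0.0506, -0.004, 0, 55, 0.026, -0.0546, -0.0067, 0, 60]
300 [0.026, -0.0037, -0.0031, 0, 5, 0.026, -0.0071, -0.0064, 0, 10, 0.026, -0.0102, -0.0101, 0, 15, 0.026, -0.013, -0.014, 0, 20, 0.026, -0.0155, -0.0181, 0, 25, 0.026, -0.0175, -0.0224, 0, 30, 0.026, -0.0192, -0.0269, 0, 35, 0.026, -0.0205, -0.0316, 0, 40, 0.026, -0.0214, -0.0363, 0, 45, 0.026, -0.0218, -0.041, 0, 50, 0.026, -0.0219, -0.0458, 0, 55, 0.026, -0.0215, -0.0506, 0, 60]
```

Request:
move_arm(motion=[0.05,0,0.02,0,-8,0.05,0.005,0.05,0,-16,0.05,0.01,0.085,0,-24,0.05,0.02,0.12,0,-32,0.05,0.03,0.155,0,-40,0.05,0.04,0.19,0,-48,0.05,0.05,0.225,0,-56,0.05,0.06,0.26,0,-64,0.05,0.07,0.3,0,-72,0.05,0.0765,0.331,-0.005,-80,0.05,0.0765,0.331,-0.0085,-88,0.05,0.0765,0.331,-0.0085,-90])

```text
t: 9.8
position: [0.4724, 0.0867, 0.1747]
tool_rot: [-0.0, 0.998, 0.06, -0.001]
force: [0.9, 0.1, 1.0]
opening: 0.05
grasp_force: 0.0
```

The press has not moved. I go down around the handle and close loosely.

Request:
move_arm(motion=[0.05,0,0,-0.03,0,0.05,0,0,-0.06,0,0.05,0,0,-0.082,0,0.05,0,0,-0.082,0,0.05,0,0,-0.082,0])

```text
t: 10.3
position: [0.4731, 0.0853, 0.0939]
tool_rot: [0.0, 0.998, 0.061, 0.0]
force: [0.1, -0.3, -0.3]
opening: 0.0499
grasp_force: 0.0
```

Request:
move_arm(motion=[0.04,0,0,0,0,0.034,0,0,0,0,0.03,0,0,0,0,0.026,0,0,0,0,0.026,0,0,0,0,0.026,0,0,0,0])

```text
t: 10.9
position: [0.4729, 0.085, 0.0934]
tool_rot: [0.0, 0.998, 0.061, 0.0]
force: [-0.6, -1.7, 0.4]
opening: 0.0256
grasp_force: 0.0
```

```bash
python3 - <<'E'
from h import *
s=status.get_obs();print(s["t"],s["opening"],s["force"],s["position"],s["q"])
E
```

```text
10.9 0.02563538518044798 [-0.63066917 -1.66802921  0.3832657 ] [0.47288657 0.08496378 0.09336938] [-6.67076169e-02  3.80632902e-01  1.80160542e+00 -1.64599292e-05
  9.59264745e-01  1.38211347e+00]
```

Request:
move_arm(motion=[0.026,0.0008,-0.0047,0,5,0.026,0.002,-0.0094,0,10,0.026,0.0036,-0.0139,0,15,0.026,0.0056,-0.0183,0,20,0.026,0.0079,-0.0224,0,25,0.026,0.0107,-0.0264,0,30])

```text
t: 11.5
position: [0.4833, 0.0588, 0.0933]
tool_rot: [-0.001, 0.948, 0.319, -0.0]
force: [-1.5, 3.9, 1.9]
opening: 0.0258
grasp_force: 1.5
```

Request:
move_arm(motion=[0.026,0.003,-0.0037,0,5,0.026,0.0064,-0.0071,0,10,0.026,0.01,-0.0102,0,15,0.026,0.0139,-0.013,0,20,0.026,0.0181,-0.0155,0,25,0.026,0.0224,-0.0175,0,30,0.026,0.0269,-0.0192,0,35,0.026,0.0315,-0.0205,0,40,0.026,0.0362,-0.0213,0,45,0.026,0.041,-0.0218,0,50,0.026,0.0458,-0.0218,0,55,0.026,0.0506,-0.0215,0,60])

```text
t: 12.7
position: [0.5335, 0.037, 0.0932]
tool_rot: [-0.001, 0.661, 0.75, -0.001]
force: [-5.1, -1.0, 3.9]
opening: 0.026
grasp_force: 2.3
```

```bash
python3 - <<'E'
from h import *
a=cv2.imread("pics/top0.png");b=vision.snapshot("top");cv2.imwrite("pics/t3.png",b)
s=status.get_obs();print(s["t"],s["opening"],s["force"],s["position"],s["q"])
for nm,(r0,r1,c0,c1) in {"block":(186,216,338,366),"corner":(222,240,355,372)}.items():
    S=cv2.matchTemplate(cv2.resize(b[r0-4:r1+4,c0-4:c1+4],None,fx=8,fy=8,interpolation=3),cv2.resize(a[r0:r1,c0:c1],None,fx=8,fy=8,interpolation=3),cv2.TM_CCOEFF_NORMED)
    _,v,_,l=cv2.minMaxLoc(S); print(nm,v,(l[0]-32)/8,(l[1]-32)/8)
E
```

```text
12.75 0.02595171829464059 [-3.33714319 -0.48599637  1.67087622] [0.53427694 0.03699899 0.09326517] [-1.49613624e-01  4.84987502e-01  1.63582386e+00 -3.54035591e-04
  1.02199793e+00 -2.79254809e-01]
block 0.9596171975135803 0.0 0.0
corner 0.9985222220420837 0.0 0.0
```

Request:
move_arm(motion=[0.026,0.0047,0.0008,0,5,0.026,0.0094,0.002,0,10,0.026,0.0139,0.0036,0,15,0.026,0.0183,0.0056,0,20,0.026,0.0224,0.008,0,25,0.026,0.0264,0.0107,0,30,0.026,0.0301,0.0138,0,35,0.026,0.0335,0.0171,0,40,0.026,0.0366,0.0208,0,45,0.026,0.0394,0.0247,0,50,0.026,0.0419,0.0288,0,55,0.026,0.0439,0.0331,0,60])

```text
t: 13.95
position: [0.578, 0.0695, 0.0932]
tool_rot: [-0.0, 0.199, 0.98, -0.001]
force: [0.1, -4.2, 1.4]
opening: 0.026
grasp_force: 2.3
```

Request:
move_arm(motion=[0.026,0.0017,0.0045,0,5,0.026,0.003,0.0092,0,10,0.026,0.0039,0.0139,0,15,0.026,0.0043,0.0186,0,20,0.026,0.0044,0.0234,0,25,0.026,0.004,0.0282,0,30,0.026,0.0032,0.0329,0,35,0.026,0.002,0.0376,0,40,0.026,0.0004,0.0421,0,45,0.026,-0.0016,0.0465,0,50,0.026,-0.0039,0.0506,0,55,0.026,-0.0067,0.0546,0,60])

```text
t: 15.15
position: [0.5715, 0.1247, 0.0932]
tool_rot: [0.0, -0.318, 0.948, -0.0]
force: [1.5, -1.5, -1.0]
opening: 0.0262
grasp_force: 0.8
```

```bash
python3 - <<'E'
from h import *
s=status.get_obs();print(s["t"],s["opening"],s["force"],s["position"],s["q"])
E
```

```text
15.15 0.026169558369452842 [ 1.53879655 -1.46493557 -0.99676766] [0.57153421 0.12466993 0.09323541] [ 1.47806508e-02  5.78409488e-01  1.47873711e+00 -4.03500762e-04
  1.08369449e+00 -2.20314932e+00]
```

Request:
move_arm(motion=[0.04,0,0,0,0,0.05,0,0,0,0,0.05,0,0,0,0,0.05,0,0,0.03,0,0.05,0,0,0.06,0,0.05,0,0,0.075,0,0.05,0,0,0.075,-8,0.05,0,0,0.075,-16,0.05,0,0,0.075,-24,0.05,0,0,0.075,-32,0.05,0,0,0.075,-40,0.05,0,0,0.075,-48])

```text
t: 16.35
position: [0.5714, 0.1246, 0.1682]
tool_rot: [-0.0, 0.1, 0.995, 0.0]
force: [-0.2, 0.4, -0.2]
opening: 0.0501
grasp_force: 0.0
```

Request:
move_arm(motion=[0.05,0,0,0,-8,0.05,0,0,0,-16,0.05,0,0,0,-24,0.05,0,0,0,-32,0.05,0,0,0,-40,0.05,0,0,0,-48,0.05,0,0,0,-56,0.05,0,0,0,-64,0.05,0,0,0,-72,0.05,0,0,0,-80,0.05,0,0,0,-88,0.05,0,0,0,-96])

```text
t: 17.55
position: [0.5714, 0.1246, 0.1683]
tool_rot: [-0.0, 0.806, 0.592, -0.0]
force: [-0.1, 1.4, -0.5]
opening: 0.0502
grasp_force: 0.0
```

Request:
move_arm(motion=[0.05,0,0,0,-8,0.05,0,0,0,-16,0.05,0,0,0,-24,0.05,0,0,0,-32,0.05,0,0,0,-36,0.05,0,0,0,-36,0.05,0,0,0,-36])

```text
t: 18.25
position: [0.5714, 0.1247, 0.1683]
tool_rot: [-0.0, 0.948, 0.318, -0.0]
force: [-1.0, 0.5, -0.3]
opening: 0.05
grasp_force: 0.0
```

```bash
python3 - <<'E'
from h import *
s=status.get_obs();print(s["t"],s["opening"],s["force"],s["position"],s["tool_rot"],s["q"])
E
```

```text
18.25 0.04999725184055788 [-0.95781266  0.53930737 -0.31303652] [0.57140759 0.12467803 0.16826352] [-1.58899012e-05  9.48171195e-01  3.17759948e-01 -1.26276308e-05] [1.46291619e-02 4.96003003e-01 1.39941397e+00 2.38485550e-05
 1.24620939e+00 9.38685780e-01]
```

Next I go down, close loosely, and turn from 210° to 300°.

Request:
move_arm(motion=[0.05,0,0,-0.03,0,0.05,0,0,-0.06,0,0.05,0,0,-0.075,0,0.05,0,0,-0.075,0,0.04,0,0,-0.075,0,0.034,0,0,-0.075,0,0.03,0,0,-0.075,0,0.026,0,0,-0.075,0,0.026,0,0,-0.075,0,0.026,0,0,-0.075,0])

```text
t: 19.25
position: [0.5714, 0.1248, 0.0934]
tool_rot: [0.0, 0.948, 0.317, 0.0]
force: [-0.1, -0.0, -0.1]
opening: 0.0256
grasp_force: 0.0
```

Request:
move_arm(motion=[0.026,-0.003,0.0037,0,5,0.026,-0.0064,0.0071,0,10,0.026,-0.01,0.0102,0,15,0.026,-0.0139,0.013,0,20,0.026,-0.0181,0.0155,0,25,0.026,-0.0224,0.0175,0,30,0.026,-0.0269,0.0192,0,35,0.026,-0.0315,0.0205,0,40,0.026,-0.0362,0.0213,0,45,0.026,-0.041,0.0218,0,50,0.026,-0.0458,0.0218,0,55,0.026,-0.0506,0.0215,0,60])

```text
t: 20.45
position: [0.5209, 0.1463, 0.0935]
tool_rot: [0.0, 0.661, 0.75, 0.0]
force: [2.4, 0.2, -1.4]
opening: 0.026
grasp_force: 0.7
```

Request:
move_arm(motion=[0.026,-0.0047,-0.0008,0,5,0.026,-0.0094,-0.002,0,10,0.026,-0.0139,-0.0036,0,15,0.026,-0.0183,-0.0056,0,20,0.026,-0.0224,-0.008,0,25,0.026,-0.0264,-0.0107,0,30,0.026,-0.0301,-0.0138,0,35,0.026,-0.0335,-0.0171,0,40,0.026,-0.0366,-0.0208,0,45,0.026,-0.0394,-0.0247,0,50,0.026,-0.0419,-0.0288,0,55,0.026,-0.0439,-0.0331,0,60])

```text
t: 21.65
position: [0.477, 0.1133, 0.0935]
tool_rot: [0.0, 0.198, 0.98, 0.0]
force: [1.4, 2.8, -0.8]
opening: 0.0261
grasp_force: 1.2
```

Request:
move_arm(motion=[0.026,-0.0017,-0.0045,0,5,0.026,-0.003,-0.0092,0,10,0.026,-0.0039,-0.0139,0,15,0.026,-0.0043,-0.0186,0,20,0.026,-0.0044,-0.0234,0,25,0.026,-0.0041,-0.0268,0,29,0.026,-0.004,-0.0282,0,30,0.026,-0.004,-0.0282,0,30])

```text
t: 22.45
position: [0.4729, 0.085, 0.0934]
tool_rot: [0.0, -0.06, 0.998, 0.0]
force: [-0.6, 1.7, 0.7]
opening: 0.0261
grasp_force: 0.5
```

```bash
cat > chk.py <<'E'
from h import *
import sys
a=cv2.imread("pics/top0.png");b=vision.snapshot("top");A=cv2.imread("pics/scene0.png");B=vision.snapshot("scene")
cv2.imwrite("pics/tl.png",b);cv2.imwrite("pics/sl.png",B)
s=status.get_obs();print(s["t"],s["opening"],s["force"],s["position"],s["q"])
def m(a,b,r0,r1,c0,c1,nm,M=6):
    S=cv2.matchTemplate(cv2.resize(b[r0-M:r1+M,c0-M:c1+M],None,fx=8,fy=8,interpolation=3),cv2.resize(a[r0:r1,c0:c1],None,fx=8,fy=8,interpolation=3),cv2.TM_CCOEFF_NORMED)
    _,v,_,l=cv2.minMaxLoc(S); print(nm,round(v,4),(l[0]-8*M)/8,(l[1]-8*M)/8)
m(a,b,186,216,338,366,"block top");m(a,b,200,223,262,284,"hub top");m(a,b,224,239,265,280,"handle top")
m(A,B,148,172,320,335,"handle sc");m(A,B,215,255,270,305,"block sc")
E
python3 chk.py
```

```text
22.55 0.025846016131734213 [-0.57295385  0.29972036 -0.32934214] [0.47290173 0.08501634 0.09334693] [-6.65187843e-02  3.80695800e-01  1.80158274e+00 -1.81933708e-04
  9.59152403e-01 -1.75801536e+00]
block top 0.9945 0.0 0.0
hub top 0.3816 4.0 -5.0
handle top 0.4276 -2.0 2.0
handle sc 0.3469 5.0 2.0
block sc 0.9998 0.0 0.0
```

Request:
move_arm(motion=[0.04,0,0,0,0,0.05,0,0,0,0,0.05,0,0,0,0,0.05,0,0,0.03,0,0.05,0,0,0.06,0,0.05,0,0,0.082,0,0.05,-0.02,-0.05,0.082,0,0.05,-0.04,-0.1,0.082,0,0.05,-0.05,-0.15,0.082,0,0.05,-0.06,-0.2,0.082,0,0.05,-0.07,-0.25,0.082,0,0.05,-0.07,-0.28,0.082,0])

```text
t: 23.75
position: [0.4018, -0.1974, 0.1755]
tool_rot: [0.0, -0.06, 0.998, -0.0]
force: [0.4, 0.0, -0.3]
opening: 0.0497
grasp_force: 0.0
```

```bash
python3 chk.py; python3 - <<'E'
from h import *
for k in("top","scene"):
    for r in finder.pinpoint("bush",k)[:2]: print(k,round(r["p"],2),at(k,*r["position"],.042).round(4))
p=np.load("p.npy")
# brass visible past block in top image
b=cv2.cvtColor(cv2.imread("pics/tl.png"),cv2.COLOR_BGR2HSV);o=cv2.cvtColor(cv2.imread("pics/t2.png"),cv2.COLOR_BGR2HSV)
for h in(o,b):
    y,x=np.nonzero(cv2.inRange(h[190:225,300:345],(12,120,60),(35,255,255))); print(len(x), x.min()+300 if len(x) else 0,x.max()+300 if len(x) else 0)
E
```

```text
23.85 0.04992336853914955 [-0.27113575 -0.85740053 -0.39301096] [ 0.40236983 -0.19900909  0.17531533] [-7.20945474e-01  2.01835654e-01  1.79756883e+00 -8.17155097e-04
  1.14102535e+00 -2.40825080e+00]
block top 0.9946 0.0 0.0
hub top 0.9929 0.0 0.0
handle top 0.9675 0.0 0.0
handle sc 0.8172 0.0 0.0
block sc 0.793 0.0 0.0
top 0.42 [0.5254 0.0851 0.042 ]
top 0.38 [ 0.5513 -0.1166  0.042 ]
121 324 339
17 339 341
```

```bash
sed -i 's/interpolation=3/interpolation=2/g' chk.py; python3 chk.py; python3 - <<'E'
from h import *
def P(t):
    A=np.array([.5274,.0917]);a=np.radians(7+t);return [*(A-.055*np.array([np.cos(a),np.sin(a)])),.12]
for c in("top","scene"): print(c,np.subtract(px(c,P(-3)),px(c,P(0))),"row,col for -3deg")
# estimate with synthetic shift: ECC translation on handle patch
for f0,f1,(r0,r1,c0,c1) in(("top0","tl",(222,241,263,282)),("scene0","sl",(149,168,319,336))):
    a=cv2.imread(f"pics/{f0}.png",0)[r0:r1,c0:c1].astype(np.float32);b=cv2.imread(f"pics/{f1}.png",0)[r0:r1,c0:c1].astype(np.float32)
    try: cc,W=cv2.findTransformECC(a,b,np.eye(2,3,dtype=np.float32),cv2.MOTION_TRANSLATION,(3,200,1e-6)); print(f0,cc,W[:,2],"col,row")
    except cv2.error as e: print(f0,"ecc fail")
E
```

```text
24.05 0.05012380661396845 [-0.33987819  0.52005946  0.29323809] [ 0.40289174 -0.19404198  0.17521469] [-7.12019736e-01  1.99039756e-01  1.80136331e+00  1.58236228e-04
  1.14170317e+00 -2.40575959e+00]
block top 0.9945 0.0 0.0
hub top 0.9935 0.0 0.125
handle top 0.9888 -0.375 0.0
handle sc 0.833 0.25 0.25
block sc 0.8034 0.5 0.25
top [ 0.12310326 -1.14491389] row,col for -3deg
scene [-0.45335581  0.56729998] row,col for -3deg
top0 0.9756280990411926 [-0.34008864  0.05496955] col,row
scene0 0.81312396036194 [0.33046448 1.0450002 ] col,row
```

The handle matches its starting position within about 1° and the press has not moved. Only about 6 mm of the bush stands out of the bore, which is the depth expected when it is pushed home. I hand in.

```bash
python3 -c "
from rig import close_job
print(close_job())"
```

```text
the job is handed in; nothing more can be done
None
```

The job is handed in: the bush is pressed into the block, the flywheel handle is back within about 1° of where it began after one full turn, the gripper has let go, and the press shows no movement in the overhead picture. I turned the handle in two goes, pausing at about 210° to take a fresh hold.

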